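Set the under-sink filter's change-reminder dial

TASK

A new water filter has just been fitted under the sink: set its change reminder. With your fingertips, push the red tab to turn the black dial until its white index line points exactly at the scale line marked by the orange stud (not the blue one), and only then press the green button beside the dial all the way down and let it come up again. Just push, do not pinch the tab, and leave everything else on the cabinet floor where it stands.

Things in the scene. Friction and masses are not known exactly. Their poses are not given: they have to be found in the camera images.
- filter: Filter unit: black round housing 176 mm across, screwed down (cannot move). Origin: centre of its underside at floor level, on the vertical dial axis. On top: white scale collar (upper face 110 mm up), then the dial. In its own frame: white pipe stubs (42 mm diameter, centre 42 mm up) reach 132 mm out along +x and -x; a grey pod (60 x 82 mm, 95 mm tall, out to 166 mm) at -y carries the button.
- dial (a joint): Turn of the dial about the vertical axis, rad, growing anticlockwise from above; stops at +-2.9; at 0 the index line points along the unit's own +x. Flat black disc, 120 mm diameter, upper face 122 mm above the floor. Friction (0.07 N m, about 2 N at the tab) holds it where left. It needs 0.5 to 2.1 rad, either way round; the shorter way is clear of the stops.
- index (a point): Where the dial's white index line, prolonged outwards, crosses the circle of the studs: 76 mm from the dial axis, 122 mm above the floor. The line is a 5 mm wide stripe from 46 to 60 mm from the axis. It is lined up when this point lies over the orange stud.
- tab_mid (a point): Centre of the upright red tab on the dial, for pushing. It stands on the index line, 34 mm from the dial axis: 24 mm long radially (22 to 46 mm), 14 mm thick, 28 mm high (122 to 150 mm above the floor). Axes: x outwards along the index line, y anticlockwise, z up. The rest of the dial's face is flat and free.
- tab_left: Anticlockwise half of the tab (7 mm thick); push this side to turn the dial clockwise. Origin on the dial axis at the dial's underside, 110 mm above the floor, x along the index line.
- tab_right: Clockwise half of the tab (7 mm thick); push this side to turn the dial anticlockwise. Origin as tab_left. Pressing on both halves at once counts as pinching.
- scale: White scale collar round the dial (cannot move), 170 mm diameter, black lines every 15 degrees (every third one longer). Origin: centre of its underside, on the dial axis, 100 mm above the floor.
- orange_stud: Orange stud marking the target scale line: fixed, 12 mm diameter, 5 mm high, standing on the collar at the outer end of that line, 76 mm from the dial axis. Origin: centre of its underside, 110 mm above the floor.
- blue_stud: Blue stud, the same size, on another scale line at the same radius; not the target.
- confirm (a joint): Travel of the green button in m: 0 up, 0.006 fully down. A spring (5 N fully down) brings it back up.
- confirm_top (a point): Centre of the top face of the green button (32 mm diameter, in a low black ring), on the grey pod 132 mm from the dial axis; pressed straight down.
- spray_mid (a point): Spray bottle, white with blue band and black trigger head, 68 mm diameter, 211 mm high; point 100 mm up its axis. Bystander: leave it where it stands.
- wipes_mid (a point): Tub of wipes, white and blue, 84 mm diameter, 165 mm high; point 80 mm up its axis. Bystander: leave it where it stands.
- jar_mid (a point): Square clear jar of dishwasher tablets, 116 mm wide, white lid with black knob, 144 mm high; point 70 mm up. Bystander: leave it where it stands.
- brush_mid (a point): Blue scrubbing brush, 150 x 50 x 40 mm, lying bristles down, long along its x; its centre. Bystander: leave it where it stands.
- tin_mid (a point): Small tin with a yellow band and pale lid, 48 mm diameter, 55 mm high, beside the filter; its centre. Bystander: leave it where it stands.
- nut_mid (a point): Brass pipe nut, 44 mm diameter, 22 mm high, beside the filter; its centre. Bystander: leave it where it stands.
- mug_mid (a point): Blue mug, 80 mm diameter, 95 mm high; its centre. Bystander: leave it where it stands.

How it is judged (in metres and radians):
On the way, in this order (a step that is already met when the one before it is completed fails the run):
1. the dial stands still with its index line at the orange stud's scale line, the button still up (horizontal distance between index and orange_stud below 0.0055 m and value of joint confirm below 0.0015 m and velocity of joint dial between -0.05 and 0.05 rad/s), for 0.4 s.
2. the green button is pressed down (value of joint confirm above 0.0045 m and horizontal distance between index and orange_stud below 0.0055 m), for 0.1 s.
At the end, for the whole second after the job is handed in: The index point lies within 5.5 mm (about 4 degrees) of the orange stud's centre seen from above, the dial is still, the button is up again, and every bystander stands within 20 mm of where it was (all of step 1 and distance of each of spray_mid, wipes_mid, jar_mid, brush_mid, tin_mid, nut_mid, mug_mid from where it was at the start of the episode below 0.02 m); the robot touches nothing.
It fails at once if the button is pressed while the dial is not lined up (value of joint confirm above 0.0025 m and not (horizontal distance between index and orange_stud below 0.0065 m)).
It fails at once if the tab is pinched: the fingers press on both of its sides at once (contact force between the fingers and tab_left above 0.5 N and contact force between the fingers and tab_right above 0.5 N).
It fails at once if a bystander is lifted (10 mm) (height (world z) of spray_mid above 0.11 m or height (world z) of wipes_mid above 0.09 m or height (world z) of jar_mid above 0.08 m or height (world z) of brush_mid above 0.03 m or height (world z) of tin_mid above 0.037 m or height (world z) of nut_mid above 0.021 m or height (world z) of mug_mid above 0.058 m).
It fails at once if a bystander is pushed about or tipped (20 mm) (distance of any of spray_mid, wipes_mid, jar_mid, brush_mid, tin_mid, nut_mid, mug_mid from where it was at the start of the episode above 0.02 m).
It also fails if it takes over 51 s, if anything falls off the work surface, if the arm or the gripper's body presses on something with over 40 N, if the wrist force passes 120 N, or if a joint passes its speed limit or range.

ROBOT

A 6-joint arm with a two-finger parallel gripper is mounted at the origin on the work surface. World frame = base frame: x ahead of the robot, y to its left, z up, the work surface at z = 0. Lengths are in m, angles in degrees, forces in N, time in s.
With the tool pointing down it reaches from about 0.3 to 0.75 m from the base axis. Payload 8.5 kg.
Tool frame: the origin (TCP) lies on the mounting face of the last link; the fingertips stand 173 mm ahead of it and the grasp point (between the pads) lies 155 mm ahead of it (env.tips_ahead is the distance from the TCP to the fingertips, in m); x points along the fingers, z is the direction in which the jaws open and shut, and the axes are right-handed (so a half turn about x gives the same grasp; the last joint's range is limited). The gripper opens to 85 mm and grips with 20 to 120 N. Pads are 22 mm wide; open, the fingers measure 114 mm over their backs; the gripper's body (76 mm by 85 mm) begins 54 mm behind the grasp point. The pads swing forward as they close: fully open they stand 13 mm farther back than shut.
Start: joints at [55.331, 21.807, 74.336, -0, 83.858, -12.336], TCP at [0.209, 0.509, 0.405] pointing down, gripper open.
Joint ranges: [-178.18, 178.18], [-50.72, 133.34], [12.68, 142.11], [-81.47, 261.47], [9.98, 163.14], [-165.26, 165.26]. Speed limits (degrees/s): [136.94, 136.94, 180, 180, 180, 180].

INTERFACE

Orientations are given as a 3x3 rotation matrix whose columns are the frame's x, y, z axes.
In Python, from rig import env, optics gives the robot as it stands.
- The arm moves only by the shell command python3 -m inch 'ROWS' [FORCE]. ROWS is JSON, a list of rows, each a list of 3 entries, a list of its own where there are three numbers: the closure, from -1 (fully open) to 1 (shut), then the shift along the tool's x, y, z in units of 30 mm (1.0 is 30 mm), then the turn about the tool's x in units of 5 degrees (1.0 is 5 degrees). In form: [[hand, [x, y, z], yaw], ...]. A call has exactly 8 rows; each row shifts and turns the commanded pose from where the row before left it, along the tool's axes as they then stand; what a row does not reach is not made up. A row lasts 1/12 s, in which the tool goes at most 41.7 mm and 7.16 degrees, less where a joint would pass 70% of its speed; a pose out of reach is approached as far as the arm can. A call is refused whole if a number of a shift passes 1 or a number of a turn 1, either way. A call with a gripper value outside its range is refused whole. The fingers move at their own pace and stop on an object; FORCE is the grip in N (left out, the last holds). Time passes only in rows, so rows that do not move let the fingers close, or fill a call up. It gives the time, the measured TCP pose, the force and the opening at its end, in the units of the state.
- env.observe(): the state, without advancing time (a new reading comes with each control period).
- optics.get_image(name): name is "side" or "top"; returns the picture (400x640x3 uint8, red, green, blue); there is no depth.
- optics.camera_params(name): a dict with "fx", "fy", "cx", "cy" (pixels), "xyz" and "rotation" of the camera in the world. Camera axes: x right, y down, z forward; pixel columns grow to the right and rows downward; lengths in m; the calibration is good to about 2 mm. A picture is of the moment at which its call begins. camera_params takes no time and is no camera call.
- env.close_job(): hands the job in, once; it reports no verdict.
The state is a dict: "time_s": time; "q": joint angles; "qvel": joint speeds; "joint_efforts": joint torques, N m; "position": TCP position; "tool_rot": TCP orientation; "ft_force": force on the tool from outside, world axes, zero at the start; "wrist_torque": the same for the moment, N m; "grip_width": finger opening in m.
Only numpy, scipy, OpenCV 4.12 (cv2) and the standard library are available. Lean on these libraries where they do the work, as an engineer would, in place of code of your own. Each camera call takes 0.05 s, during which the arm holds its last target.

## Working session

There is one attempt and no reset: what is moved stays moved. The work goes in short steps, Python scripts to look and compute and a shell command to move; the robot and the scene stay as the last step left them, time stands still between calls to the robot, and variables do not carry over. Pictures are saved under pics/ and viewed, and the job is handed in when it is done.

```bash
ls; mkdir -p pics
python3 - <<'E'
from rig import env, optics
import cv2
for n in ("top","side"):
    cv2.imwrite(f"pics/{n}0.png",cv2.cvtColor(optics.get_image(n),cv2.COLOR_RGB2BGR)); print(n,optics.camera_params(n))
print(env.observe(),env.tips_ahead)
E
```

```text
pics
top {'fx': 383.65245451533985, 'fy': 383.65245451533985, 'cx': 312.91837100986396, 'cy': 202.11962247506185, 'xyz': array([ 0.33469707, -0.02986072,  1.15417689]), 'rotation': array([[ 2.47778433e-02, -9.77121557e-01,  2.11233336e-01],
       [-9.99679720e-01, -2.53064436e-02,  2.00895600e-04],
       [ 5.14926508e-03, -2.11170660e-01, -9.77435644e-01]])}
side {'fx': 503.28328992449315, 'fy': 503.28328992449315, 'cx': 321.9542699074582, 'cy': 205.88960892310587, 'xyz': array([0.29860845, 0.8293395 , 0.97709208]), 'rotation': array([[-0.95649937, -0.20267454,  0.20983799],
       [-0.29165807,  0.68077977, -0.67191851],
       [-0.00667269, -0.70389057, -0.71027708]])}
{'time_s': 0.1, 'q': array([ 5.53308137e+01,  2.18388332e+01,  7.43773324e+01, -1.20178816e-03,
        8.38588836e+01, -1.23358177e+01]), 'qvel': array([ 0.11959835, -0.06509889, -0.09345587, -0.10729067, -0.0697883 ,
        0.05475793]), 'joint_efforts': array([ 4.02594465e-03, -4.49221158e+01, -2.31659299e+01, -1.71687843e-04,
        3.63860141e-03,  5.45876594e-05]), 'position': array([0.20898509, 0.5087185 , 0.40417553]), 'tool_rot': array([[-7.27942992e-04, -9.24989332e-01,  3.79992375e-01],
       [-1.08915427e-03,  3.79992984e-01,  9.24988727e-01],
       [-9.99999142e-01,  2.59468744e-04, -1.28406931e-03]]), 'ft_force': array([ 1.19475508,  1.05617479, -0.53051052]), 'wrist_torque': array([ 0.04532158, -0.0588624 ,  0.03743715]), 'grip_width': 0.08503480207556166} 0.1734
```

View pics/top0.png

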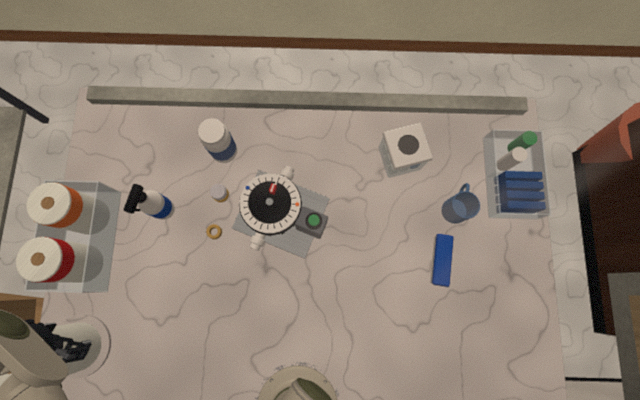

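View pics/side0.png

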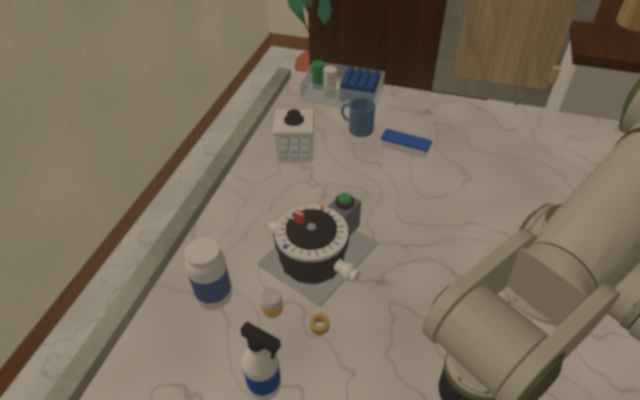

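The top view shows the dial at about (269,203), the red tab at (273,187), the orange stud near (296,205), the blue stud near (248,188) and the green button at (314,220). The side view agrees with this. Next I'll measure them.

```bash
cat > h.py <<'E'
from rig import env, optics
import cv2, numpy as np
def ray(n,uv,z):
    p=optics.camera_params(n); d=p['rotation']@np.array([(uv[0]-p['cx'])/p['fx'],(uv[1]-p['cy'])/p['fy'],1]); 
    return p['xyz']+d*(z-p['xyz'][2])/d[2]
def proj(n,X):
    p=optics.camera_params(n); c=p['rotation'].T@(np.asarray(X)-p['xyz']); return np.array([p['fx']*c[0]/c[2]+p['cx'],p['fy']*c[1]/c[2]+p['cy']])
R={'top':(225,160,335,265),'side':(255,180,375,300)}
def blobs(n,im,col):
    x0,y0,x1,y1=R[n]; h=cv2.cvtColor(im,cv2.COLOR_RGB2HSV); H,S,V=[h[...,i].astype(int) for i in range(3)]
    m={'red':((H<5)|(H>172))&(S>140)&(V>70),'orange':(H>=5)&(H<16)&(S>90)&(V>120),'blue':(H>100)&(H<130)&(S>90)&(V>60),'green':(H>45)&(H<90)&(S>80)&(V>50)}[col]
    k=np.zeros(m.shape,np.uint8);k[y0:y1,x0:x1]=m[y0:y1,x0:x1]
    N,_,st,ce=cv2.connectedComponentsWithStats(k)
    return [(st[i,4],ce[i].round(1)) for i in range(1,N) if st[i,4]>2]
def crop(n,im,fn,f=6):
    x0,y0,x1,y1=R[n]; c=cv2.resize(im[y0:y1,x0:x1],None,fx=f*.9,fy=f*.9,interpolation=cv2.INTER_CUBIC); cv2.imwrite(fn,cv2.cvtColor(c,cv2.COLOR_RGB2BGR))
E
python3 - <<'E'
from h import *
Z={'red':.15,'orange':.115,'blue':.115,'green':.1}
for n in R:
    im=optics.get_image(n); crop(n,im,f'pics/{n}c1.png')
    for c in Z:
        print(n,c,[(a,b,ray(n,b,Z[c]).round(4)) for a,b in blobs(n,im,c)])
E
```

```text
top red [(np.int32(15), array([270. , 186.9]), array([0.5907, 0.0872, 0.15  ])), (np.int32(25), array([273.9, 189.6]), array([0.5835, 0.0763, 0.15  ]))]
top orange [(np.int32(13), array([296.6, 203.6]), array([0.5539, 0.0154, 0.115 ]))]
top blue [(np.int32(7), array([247. , 187.3]), array([0.5968, 0.1554, 0.115 ]))]
top green [(np.int32(99), array([313.1, 219.5]), array([ 0.513 , -0.0314,  0.1   ]))]
side red [(np.int32(81), array([298.4, 218.6]), array([0.5822, 0.1007, 0.15  ]))]
side orange [(np.int32(18), array([321.5, 207.2]), array([0.5531, 0.0184, 0.115 ])), (np.int32(23), array([298.7, 212.9]), array([0.5995, 0.0521, 0.115 ]))]
side blue []
side green [(np.int32(111), array([344.3, 198.6]), array([ 0.5119, -0.0407,  0.1   ]))]
```

```bash
ls -la pics
```

```text
total 1280
drwxr-xr-x 2 agent agent   4096 Dec  7 01:28 .
drwxr-xr-x 3 agent agent   4096 Dec  7 01:28 ..
-rw-r--r-- 1 agent agent 278576 Dec  7 01:28 side0.png
-rw-r--r-- 1 agent agent 252408 Dec  7 01:28 sidec1.png
-rw-r--r-- 1 agent agent 424567 Dec  7 01:28 top0.png
-rw-r--r-- 1 agent agent 337057 Dec  7 01:28 topc1.png
```

View pics/topc1.png

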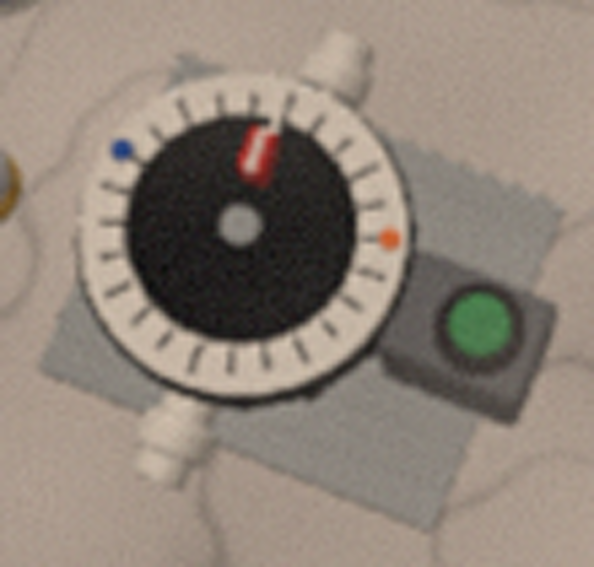

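View pics/sidec1.png

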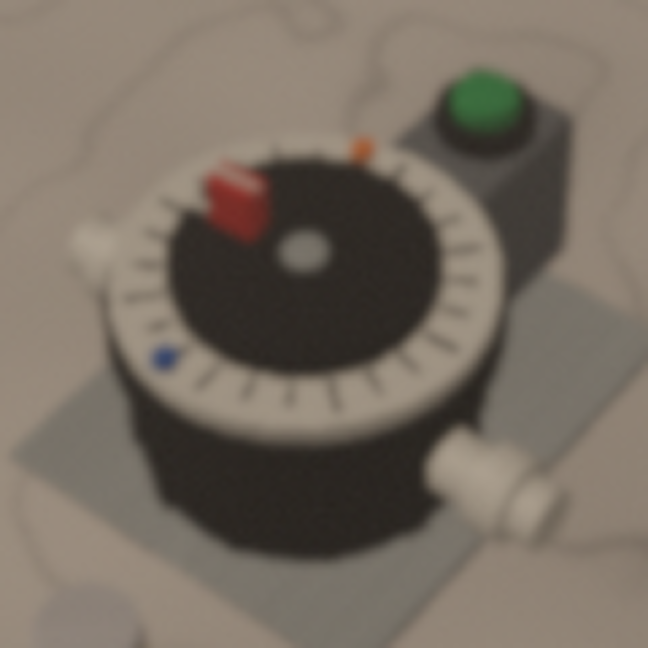

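Run:
```python
from h import *
from scipy.optimize import least_squares
for n,hub,strip in (('top',(269.4,201.7),(273.3,187.4)),('side',(311.3,226.3),(299.5,213))):
    im=optics.get_image(n); x0,y0,x1,y1=R[n]
    g=cv2.cvtColor(im,cv2.COLOR_RGB2GRAY); 
    # radial edge of dial: cast from hub at plane .122
    c=ray(n,hub,.122)[:2]; print(n,'hub',c)
    for it in range(3):
        P=[]
        for a in np.arange(0,360,5):
            rs=np.arange(.045,.072,.0005); d=np.array([np.cos(np.radians(a)),np.sin(np.radians(a))])
            v=np.array([cv2.getRectSubPix(g,(1,1),tuple(map(float,proj(n,[*(c+r*d),.122]))))[0,0] for r in rs],float)
            i=np.argmax(np.diff(v));
            if v[-1]>100 and v[0]<80: P.append(c+rs[i]*d)
        P=np.array(P)
        s=least_squares(lambda q:np.hypot(P[:,0]-q[0],P[:,1]-q[1])-.06,c,loss='soft_l1',f_scale=.001); c=s.x
    print('centre',c,len(P)); 
    a=lambda p:np.degrees(np.arctan2(*(p[:2]-c)[::-1]))
    st=ray(n,strip,.15); print('strip',st,np.hypot(*(st[:2]-c)),a(st))
    o=[b for k,b in blobs(n,im,'orange')][0]; po=ray(n,o,.1145); print('orange',po,np.hypot(*(po[:2]-c)),a(po))
    for z in (.1,.105): 
        gr=ray(n,blobs(n,im,'green')[0][1],z);print('green',z,gr,np.hypot(*(gr[:2]-c)),a(gr))
```

```text
top hub [0.55584122 0.09008346]Traceback (most recent call last):
  File "<stdin>", line 12, in <module>
  File "h.py", line 7, in proj
    p=optics.camera_params(n); c=p['rotation'].T@(np.asarray(X)-p['xyz']); return np.array([p['fx']*c[0]/c[2]+p['cx'],p['fy']*c[1]/c[2]+p['cy']])
ValueError: time passes only in moves, steps and waits
```

```bash
sed -i 's/p=optics.camera_params(n)/p=PR[n]/' h.py; sed -i '2a PR={n:optics.camera_params(n) for n in ("top","side")}' h.py
cat > m.py <<'E'
from h import *
from scipy.optimize import least_squares
for n,hub,strip in (('top',(269.4,201.7),(273.3,187.4)),('side',(311.3,226.3),(299.5,213))):
    im=optics.get_image(n); x0,y0,x1,y1=R[n]
    g=cv2.cvtColor(im,cv2.COLOR_RGB2GRAY).astype(np.float32)
    c=ray(n,hub,.122)[:2]; print(n,'hub',c)
    for it in range(3):
        P=[]
        for a in np.arange(0,360,5):
            rs=np.arange(.045,.072,.0005); d=np.array([np.cos(np.radians(a)),np.sin(np.radians(a))])
            v=np.array([cv2.getRectSubPix(g,(1,1),tuple(map(float,proj(n,[*(c+r*d),.122]))))[0,0] for r in rs],float)
            i=np.argmax(np.diff(v));
            if v[-1]>100 and v[0]<80: P.append(c+rs[i]*d)
        P=np.array(P)
        s=least_squares(lambda q:np.hypot(P[:,0]-q[0],P[:,1]-q[1])-.06,c,loss='soft_l1',f_scale=.001); c=s.x
    print('centre',c,len(P)); 
    a=lambda p:np.degrees(np.arctan2(*(p[:2]-c)[::-1]))
    st=ray(n,strip,.15); print('strip',st,np.hypot(*(st[:2]-c)),a(st))
    o=[b for k,b in blobs(n,im,'orange')][0]; po=ray(n,o,.1145); print('orange',po,np.hypot(*(po[:2]-c)),a(po))
    for z in (.1,.105): 
        gr=ray(n,blobs(n,im,'green')[0][1],z);print('green',z,gr,np.hypot(*(gr[:2]-c)),a(gr))
E
python3 m.py
```

```text
top hub [0.55584122 0.09008346]
centre [0.55607425 0.09069054] 68
strip [0.58956967 0.07823794 0.15      ] 0.035735290482347415 -20.393627870456893
orange [0.5540179  0.01542946 0.1145    ] 0.07528916325124557 -91.56509574076607
green 0.1 [ 0.51305539 -0.03193272  0.1       ] 0.1299503141487811 -109.33195780805902
green 0.105 [ 0.51220943 -0.03192289  0.105     ] 0.13022355464014773 -109.68461081931784
side hub [0.55544023 0.09063885]
centre [0.55443896 0.09675454] 72
strip [0.58542071 0.08339831 0.15      ] 0.03373807390650502 -23.32087959616539
orange [0.55296723 0.01782232 0.1145    ] 0.07894594288092514 -91.06818910468127
green 0.1 [ 0.51188357 -0.0406776   0.1       ] 0.14386992475348312 -107.20495972201029
green 0.105 [ 0.51066776 -0.03571793  0.105     ] 0.13951657441859536 -108.2844496115614
```

Estimates: dial axis ≈ (0.5555, 0.091), index ≈ -21°, orange ≈ -91.5°. The dial needs about 70° clockwise, so I'll push the tab's anticlockwise side with the backs of the shut fingers. First I transit at height with the gripper closed.

```bash
python3 -m inch '[[1,[-0.3,-0.5,-0.2],0],[1,[-0.3,-1,-0.41],0],[1,[0,-1,-0.41],0],[1,[0,-1,-0.41],0],[1,[0,-1,-0.41],0],[1,[0,-1,-0.41],0],[1,[0,-1,-0.41],0],[1,[0,-1,-0.41],0]]' 30
python3 -m inch '[[1,[0,-1,-0.41],0],[1,[0,-1,-0.41],0],[1,[0,-1,-0.41],0],[1,[0,-1,-0.41],0],[1,[0,-1,-0.41],0],[1,[0,-1,-0.41],0],[1,[0,-0.6,-0.25],0],[1,[0,0,0],0]]'
```

```text
time_s: 1.02
position: [0.383, 0.3367, 0.4228]
tool_rot: [[0.0, -0.925, 0.38], [0.0, 0.38, 0.925], [-1.0, -0.0, 0.0]]
ft_force: [0.6, 0.6, 0.3]
grip_width: -0.0
time_s: 1.68
position: [0.5367, 0.1849, 0.422]
tool_rot: [[-0.0, -0.924, 0.384], [-0.001, 0.384, 0.924], [-1.0, -0.0, -0.001]]
ft_force: [0.1, -0.1, 0.2]
grip_width: -0.0
```

```bash
python3 -m inch '[[1,[0,-0.9,-0.4],-0.3],[1,[0,-0.9,-0.4],0],[1,[0,-0.9,-0.4],0],[1,[0.6,-0.1,0],0],[1,[0.8,0,0],0],[1,[0.8,0,0],0],[1,[0.6,0,0],0],[1,[0,0,0],0]]'
python3 - <<'E'
from h import *
for n in R:
    im=optics.get_image(n); cv2.imwrite(f'pics/{n}2.png',cv2.cvtColor(im,cv2.COLOR_RGB2BGR)); crop(n,im,f'pics/{n}c2.png')
o=env.observe();print(o['position'],o['tool_rot'][:,2])
E
```

```text
time_s: 2.35
position: [0.5987, 0.1241, 0.335]
tool_rot: [[-0.007, -0.935, 0.355], [0.0, 0.355, 0.935], [-1.0, 0.007, -0.003]]
ft_force: [0.8, 1.4, -0.8]
grip_width: -0.0001
[0.59940147 0.12405745 0.33916256] [ 3.55147050e-01  9.34810447e-01 -1.22157875e-05]
```

View pics/sidec2.png

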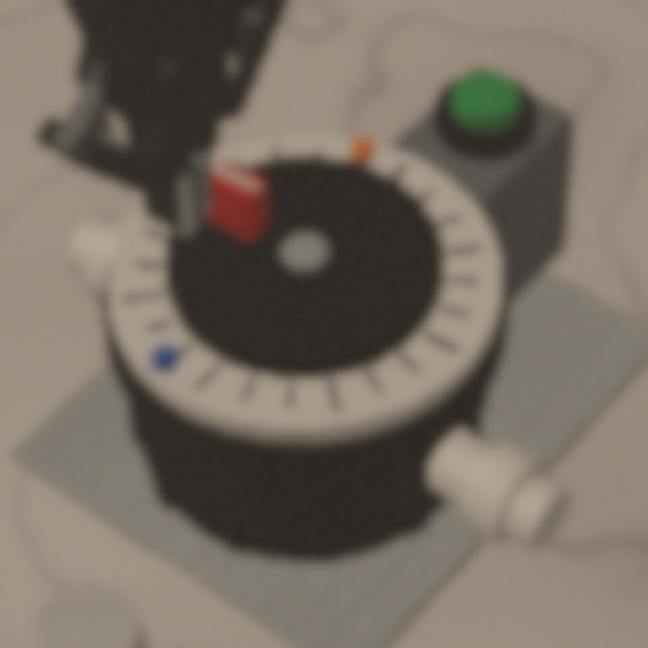

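View pics/topc2.png

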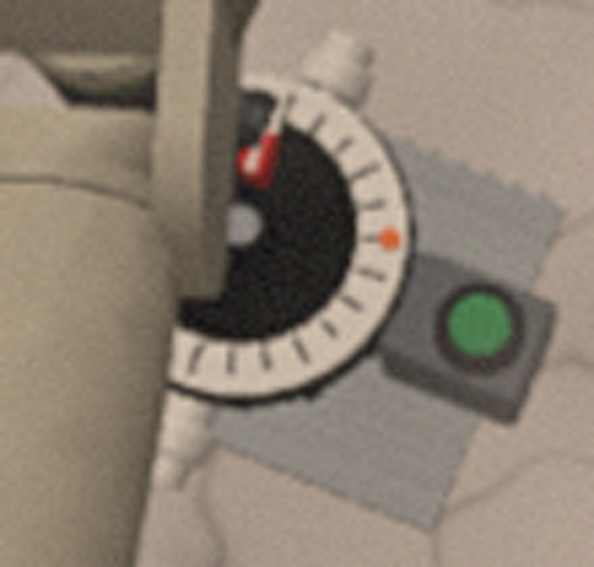

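Run:
```python
from h import *
print([proj('side',[.5994,.1241,z]) for z in(.166,.155,.18)])
a=ray('top',(225+287/5.4,160+103/5.4),.122);c=np.array([.5558,.0905]);print(a,np.hypot(*(a[:2]-c)),np.degrees(np.arctan2(*(a[:2]-c)[::-1])))
```

```text
[array([287.31662352, 219.38389883]), array([287.59101728, 222.76636676]), array([286.96177366, 215.00964377])]
[0.62094907 0.06886531 0.122     ] 0.06864736661604805 -18.37028411983651
```

```bash
python3 -m inch '[[1,[0.5,-0.15,0],0],[1,[0.6,0,0],0],[1,[0,0,0],0],[1,[0,0,-0.3],0],[1,[0,0,-0.3],0],[1,[0,0,-0.2],0],[1,[0,0,0],0],[1,[0,0,0],0]]'
python3 - <<'E'
from h import *
for n in R:
    im=optics.get_image(n); crop(n,im,f'pics/{n}c3.png')
o=env.observe();print(o['position'],o['tool_rot'][:,2],o['ft_force'])
E
```

```text
time_s: 3.12
position: [0.5951, 0.0989, 0.3067]
tool_rot: [[0.001, -0.934, 0.357], [-0.0, 0.357, 0.934], [-1.0, -0.001, 0.0]]
ft_force: [-0.3, -0.6, -0.8]
grip_width: -0.0
[0.59512725 0.09941367 0.30610831] [ 3.55891860e-01  9.34527144e-01 -1.34845342e-05] [ 0.16096225  0.40240462 -0.26825719]
```

View pics/sidec3.png

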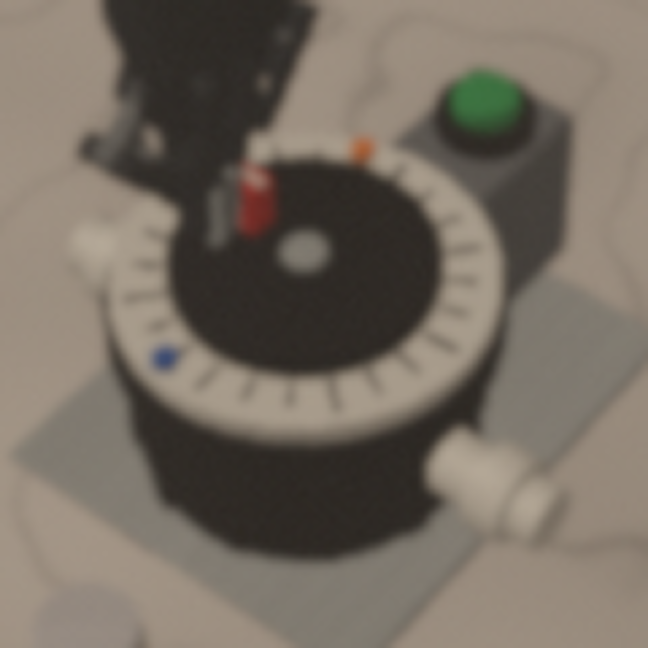

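The tab already turned slightly, so the fingers are in contact. I'll estimate its angle and continue the arc.

Run:
```python
from h import *
a=ray('side',(255+257/5.4,180+180/5.4),.15);c=np.array([.5549,.0935]);print(a,np.hypot(*(a[:2]-c)),np.degrees(np.arctan2(*(a[:2]-c)[::-1])))
```

```text
[0.57831697 0.08238359 0.15      ] 0.025921593668169138 -25.394435047370052
```

View pics/topc3.png

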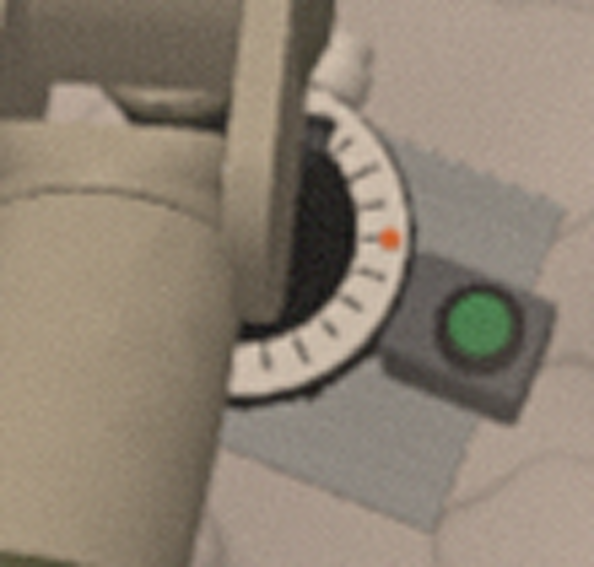

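```bash
python3 -m inch '[[1,[0,-0.05,-0.08],0.8],[1,[0,-0.05,-0.08],0.8],[1,[0,-0.05,-0.08],0.8],[1,[0,-0.05,-0.08],0.8],[1,[0,-0.05,-0.08],0.8],[1,[0,-0.05,-0.08],0.8],[1,[0,-0.05,-0.08],0.8],[1,[0,0,0],0]]'
cat > pos.py <<'E'
from h import *
o=env.observe(); c=np.array([.5557,.0908]); T=o['tool_rot']; d=o['position'][:2]-c
print(o['time_s'],o['position'].round(4),'theta_tool',np.degrees(np.arctan2(T[1,2],T[0,2]))-90,'r',-d@T[:2,1],'s',d@T[:2,2],o['ft_force'].round(1))
E
python3 pos.py
```

```text
time_s: 3.88
position: [0.5949, 0.08, 0.3058]
tool_rot: [[-0.0, -0.656, 0.754], [0.0, 0.754, 0.656], [-1.0, 0.0, 0.0]]
ft_force: [0.3, -0.9, -0.2]
grip_width: 0.0002
3.8833 [0.5949 0.08   0.3058] theta_tool -48.96802703437712 r 0.03388868730543746 s 0.022444142515189114 [ 0.3 -0.9 -0.2]
```

```bash
python3 -m inch '[[1,[0,-0.05,-0.08],0.8],[1,[0,-0.05,-0.08],0.8],[1,[0,-0.05,-0.08],0.8],[1,[0,-0.05,-0.08],0.8],[1,[0,-0.05,-0.08],0.8],[1,[0,-0.05,-0.08],0.8],[1,[0,0,0],0],[1,[0,0,0],0]]'
python3 pos.py
python3 - <<'E'
from h import *
for n in R:
    im=optics.get_image(n); crop(n,im,f'pics/{n}c4.png')
E
```

```text
time_s: 4.55
position: [0.5873, 0.065, 0.3058]
tool_rot: [[-0.0, -0.299, 0.954], [-0.0, 0.954, 0.299], [-1.0, -0.0, -0.0]]
ft_force: [0.7, 0.0, -0.0]
grip_width: 0.0
4.55 [0.5873 0.065  0.3058] theta_tool -72.62806248685479 r 0.03410328985138951 s 0.022458291800604158 [ 0.7  0.  -0. ]
```

View pics/sidec4.png

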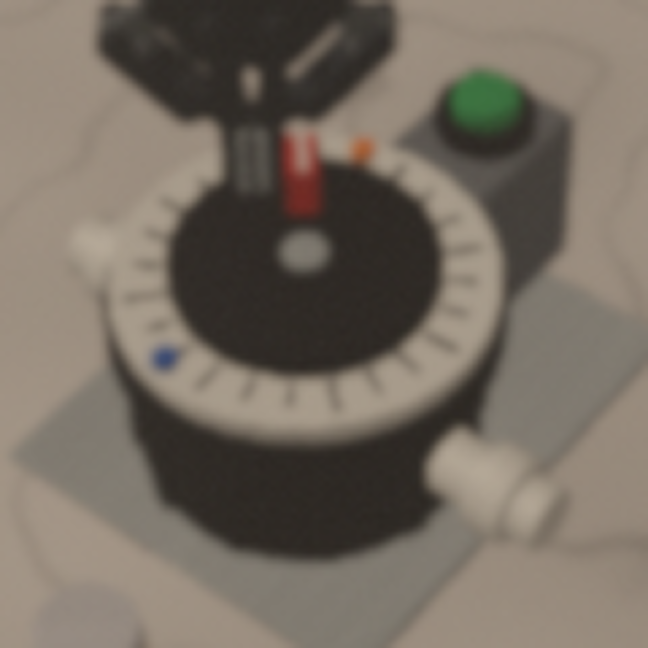

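View pics/topc4.png

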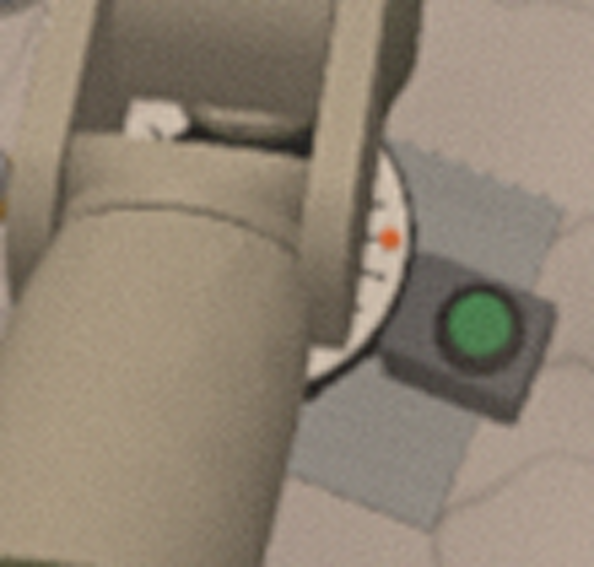

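```bash
cat > sa.py <<'E'
from h import *
import sys
f=lambda x,y,z:ray('side',(255+x/5.4,180+y/5.4),z)[:2]
hub=f(304,250,.122); ang=lambda p:np.degrees(np.arctan2(*(p-hub)[::-1]))
b=f(float(sys.argv[1]),float(sys.argv[2]),.122); t=f(float(sys.argv[3]),float(sys.argv[4]),.15); o=f(363,150,.1145)
for p in(b,t,o):print(p,np.hypot(*(p-hub)),ang(p))
E
python3 sa.py 303 215 302 152
```

```text
[0.56211543 0.07130033] 0.020446278311378414 -70.9796968923361
[0.56517418 0.06117236] 0.03102084505577496 -71.73511486282544
[0.55096364 0.01926089] 0.07151041304070241 -93.59847936124041
```

```bash
python3 -m inch '[[1,[0,-0.05,-0.08],0.8],[1,[0,-0.05,-0.08],0.8],[1,[0,-0.05,-0.08],0.8],[1,[0,-0.05,-0.08],0.8],[1,[0,0,0],0],[1,[0,0,0],0],[1,[0,0,0],0],[1,[0,0,0],0]]'
python3 pos.py
python3 - <<'E'
from h import *
for n in R:
    im=optics.get_image(n); crop(n,im,f'pics/{n}c5.png')
E
```

```text
time_s: 5.32
position: [0.5791, 0.0572, 0.3057]
tool_rot: [[-0.0, -0.022, 1.0], [-0.0, 1.0, 0.022], [-1.0, -0.0, -0.0]]
ft_force: [-1.0, 0.6, 0.3]
grip_width: -0.0002
5.3167 [0.5791 0.0572 0.3057] theta_tool -88.7181096721217 r 0.03413198406616367 s 0.022658100360327896 [-1.   0.6  0.3]
```

View pics/sidec5.png

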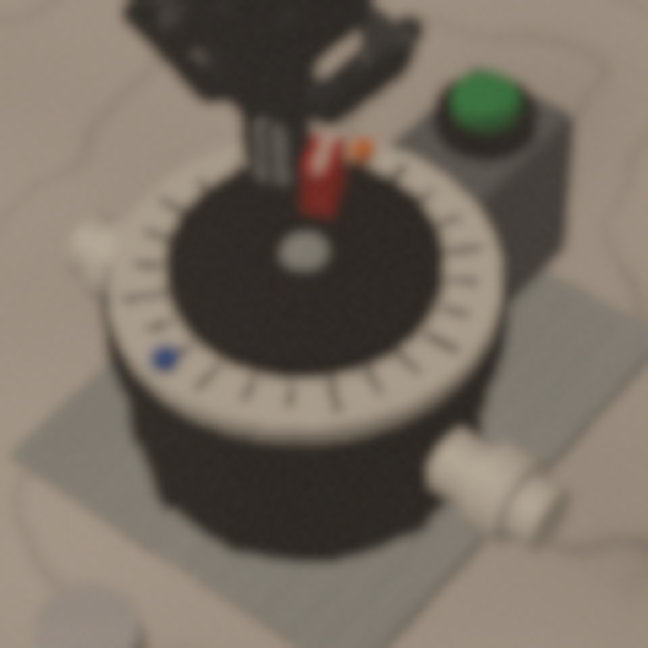

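```bash
python3 -m inch '[[1,[0,0,0.5],0],[1,[-1,0,0.3],0],[1,[-1,0.3,0],0],[1,[-0.5,1,0],0],[1,[0,1,0],0],[1,[0,1,0],0],[1,[0,1,0],0],[1,[0,0.7,0],0]]'
python3 - <<'E'
from h import *
for n in R:
    im=optics.get_image(n); crop(n,im,f'pics/{n}c6.png')
E
python3 pos.py
```

```text
time_s: 6.08
position: [0.5996, 0.21, 0.3808]
tool_rot: [[-0.0, -0.022, 1.0], [0.0, 1.0, 0.022], [-1.0, 0.0, -0.0]]
ft_force: [0.4, -0.6, 0.3]
grip_width: -0.0
6.1833 [0.5995 0.2105 0.3805] theta_tool -88.57270206659037 r -0.1185643122965665 s 0.046723767971560255 [-0.4 -0.2 -0.5]
```

View pics/topc6.png

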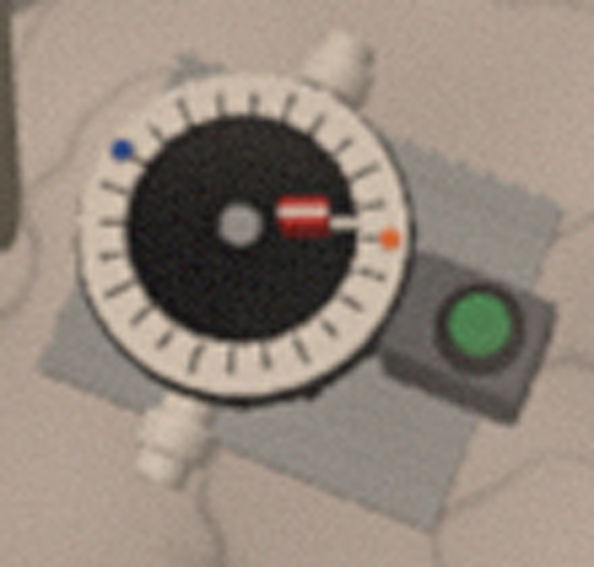

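View pics/sidec6.png

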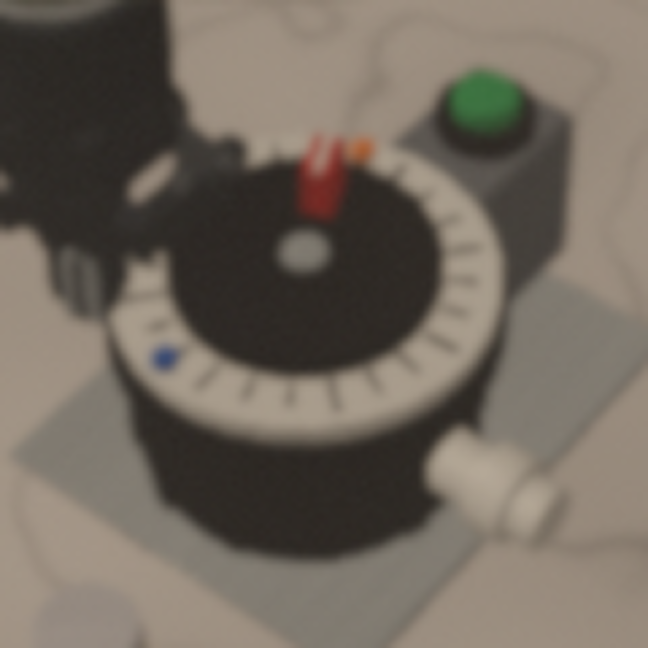

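```bash
cat > fin.py <<'E'
from h import *
im=optics.get_image('top'); h=cv2.cvtColor(im,cv2.COLOR_RGB2HSV)
g=im.min(2).astype(np.float32)
f=blobs('top',im,'orange'); po=ray('top',f[0][1],.1145)[:2]
for c in (np.array([.5561,.0907]),np.array([.5558,.0902])):
    A=np.arange(-125,-60,.5); W=[]
    for a in A:
        d=np.array([np.cos(np.radians(a)),np.sin(np.radians(a))])
        W.append(np.mean([cv2.getRectSubPix(g,(1,1),tuple(map(float,proj('top',[*(c+r*d),.122]))))[0,0] for r in (.048,.050,.052,.054,.056)]))
    W=np.array(W); w=np.clip(W-np.median(W)-15,0,None); ai=(w*A).sum()/w.sum()
    ao=np.degrees(np.arctan2(*(po-c)[::-1]))
    ix=c+.076*np.array([np.cos(np.radians(ai)),np.sin(np.radians(ai))])
    print('index',ai,'peak',A[W.argmax()],'orange',ao,'r',np.hypot(*(po-c)),'dist mm',1e3*np.hypot(*(ix-po)))
E
python3 fin.py; python3 sa.py 318 217 323 155
```

```text
index -85.87797843421464 peak -86.5 orange -91.58448885820162 r 0.07529932851822248 dist mm 7.563838076305079
index -85.5250749635056 peak -86.0 orange -91.36534632799409 r 0.07479177144819046 dist mm 7.776116316925903
[0.55555806 0.07057788] 0.020052712796956824 -89.69674228794662
[0.55604563 0.06032382] 0.030312299400444852 -88.87771688220285
[0.55096364 0.01926089] 0.07151041304070241 -93.59847936124041
```

```bash
python3 -m inch '[[1,[0,-1,0],0],[1,[0,-1,0],0],[1,[0,-1,0],0],[1,[0.3,-1,0],0],[1,[1,-1,0],0],[1,[1,-0.1,-0.1],0],[1,[0.2,0,-0.3],0],[1,[0,0,0],0]]'
python3 pos.py
```

```text
time_s: 6.9
position: [0.59, 0.053, 0.304]
tool_rot: [[-0.006, -0.018, 1.0], [0.0, 1.0, 0.018], [-1.0, 0.0, -0.006]]
ft_force: [0.6, 0.3, 0.5]
grip_width: -0.0
6.9 [0.59  0.053 0.304] theta_tool -88.95306772463627 r 0.03837197237489347 s 0.03360096333143198 [0.6 0.3 0.5]
```

```bash
python3 -m inch '[[1,[0,0.14,-0.15],0],[1,[0,0,-0.13],0],[1,[0,0,-0.08],0],[1,[0,-0.03,-0.05],0.5],[1,[0,-0.03,-0.05],0.5],[1,[0,0,0],0],[1,[0,0,0],0],[1,[0,0,0],0]]'
python3 pos.py
```

```text
time_s: 7.57
position: [0.5774, 0.0573, 0.3068]
tool_rot: [[0.001, 0.065, 0.998], [-0.0, 0.998, -0.065], [-1.0, -0.0, 0.001]]
ft_force: [1.9, -0.8, 0.3]
grip_width: -0.0002
7.5667 [0.5774 0.0573 0.3068] theta_tool -93.73914896902038 r 0.032054665222742966 s 0.02380429796200279 [ 1.9 -0.8  0.3]
```

```bash
python3 -m inch '[[1,[0,-0.03,-0.02],0.1],[1,[0,-0.03,-0.02],0],[1,[0,0,0],0],[1,[0,0,0],0],[1,[0,0,0],0],[1,[0,0,0],0],[1,[0,0,0],0],[1,[0,0,0],0]]'
python3 pos.py
python3 -m inch '[[1,[0,0,0.5],0],[1,[-1,0,0.3],0],[1,[-1,0.3,0],0],[1,[-0.5,1,0],0],[1,[0,1,0],0],[1,[0,1,0],0],[1,[0,1,0],0],[1,[0,0.7,0],0]]'
python3 fin.py
python3 - <<'E'
from h import *
for n in R:
    im=optics.get_image(n); crop(n,im,f'pics/{n}c7.png')
E
```

```text
time_s: 8.23
position: [0.5759, 0.0553, 0.3063]
tool_rot: [[0.0, 0.076, 0.997], [-0.0, 0.997, -0.076], [-1.0, -0.0, 0.0]]
ft_force: [0.9, 0.1, 1.2]
grip_width: 0.0003
8.2333 [0.5759 0.0553 0.3063] theta_tool -94.33293254620881 r 0.03383508932600258 s 0.02284125515049178 [0.9 0.1 1.2]
time_s: 8.9
position: [0.6108, 0.2054, 0.3809]
tool_rot: [[-0.001, 0.074, 0.997], [0.0, 0.997, -0.074], [-1.0, -0.0, -0.001]]
ft_force: [-0.6, -0.7, 0.4]
grip_width: 0.0
index -90.59584343182857 peak -90.0 orange -75.398191623819 r 0.03976503721372254 dist mm 39.043026073276245
index -90.27410664156 peak -89.5 orange -74.79207555625064 r 0.039359018877311636 dist mm 39.492325463487816
```

View pics/topc7.png

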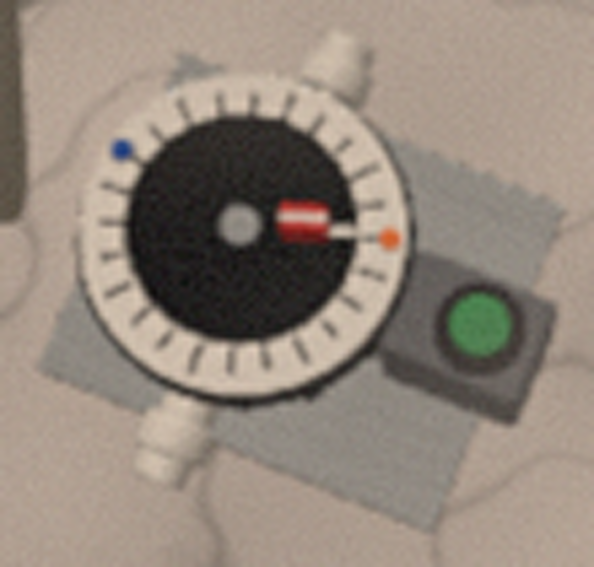

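View pics/sidec7.png

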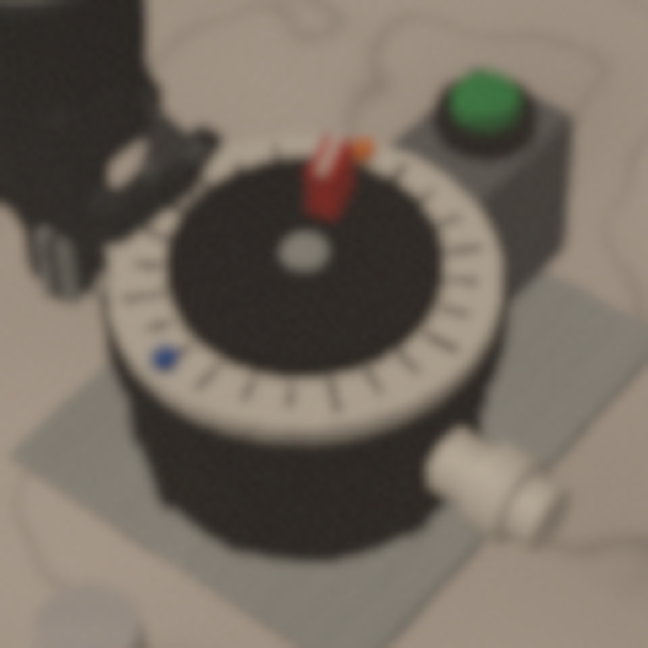

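The index lies on the orange stud to within about 1–2°. The opposite scale line, with parallax taken into account, confirms it (the "orange" value printed this time picked a red pixel patch; the stud is at -91.5°). Next the button, at about (0.5115, -0.033), top at z≈0.108.

```bash
python3 -m inch '[[1,[-0.2,-0.9,-0.3],0],[1,[0,-1,-0.33],0],[1,[0,-1,-0.33],0],[1,[0,-1,-0.33],0],[1,[0,-1,-0.33],0],[1,[0,-1,-0.33],0],[1,[0,-1,-0.33],0],[1,[0,-1,-0.33],0]]'
python3 -m inch '[[1,[0,-0.3,-0.1],0],[1,[0,0,0],0],[1,[0,0,0],0],[1,[0,0,0],0],[1,[0,0,0],0],[1,[0,0,0],0],[1,[0,0,0],0],[1,[0,0,0],0]]'
python3 pos.py
```

```text
time_s: 9.72
position: [0.5138, -0.0296, 0.3872]
tool_rot: [[-0.001, 0.077, 0.997], [-0.0, 0.997, -0.077], [-1.0, -0.0, -0.001]]
ft_force: [0.6, -0.6, -0.2]
grip_width: 0.0
time_s: 10.38
position: [0.5117, -0.0355, 0.3872]
tool_rot: [[-0.0, 0.075, 0.997], [0.0, 0.997, -0.075], [-1.0, 0.0, -0.0]]
ft_force: [0.1, 0.1, -0.1]
grip_width: -0.0001
10.3833 [ 0.5117 -0.0355  0.3872] theta_tool -94.28449389338486 r 0.1292704263062507 s -0.03447286812110554 [ 0.1  0.1 -0.1]
```

```bash
python3 -m inch '[[1,[0.8,0.06,0],0],[1,[0.9,0,0],0],[1,[0.8,0,0],0],[1,[0.5,0,0],0],[1,[0,0,0],0],[1,[0,0,0],0],[1,[0,0,0],0],[1,[0,0,0],0]]'
python3 pos.py
python3 - <<'E'
from h import *
for n in R:
    im=optics.get_image(n); crop(n,im,f'pics/{n}c8.png')
E
```

```text
time_s: 11.05
position: [0.5119, -0.0342, 0.2985]
tool_rot: [[0.002, 0.075, 0.997], [-0.001, 0.997, -0.075], [-1.0, -0.001, 0.002]]
ft_force: [0.2, -0.3, -0.2]
grip_width: -0.0003
11.05 [ 0.5119 -0.0342  0.2985] theta_tool -94.32279292854747 r 0.12794648545984194 s -0.034247751578043675 [ 0.2 -0.3 -0.2]
```

View pics/sidec8.png

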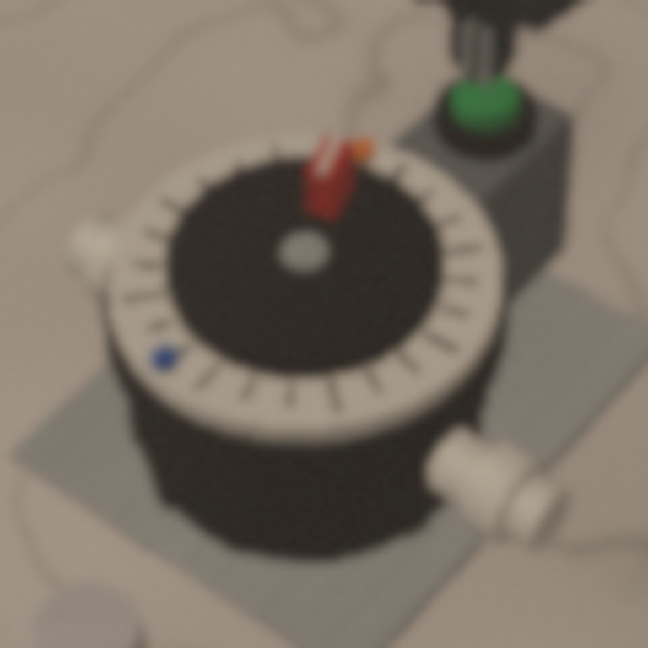

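View pics/topc8.png

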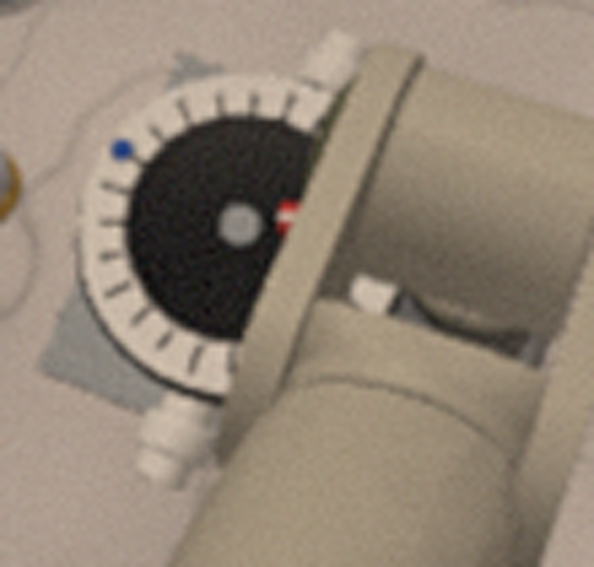

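The fingertip is centred laterally over the button, a little above it. I'll descend in small steps and watch the force.

```bash
python3 -m inch '[[1,[0.1,0,0],0],[1,[0.1,0,0],0],[1,[0.1,0,0],0],[1,[0.1,0,0],0],[1,[0,0,0],0],[1,[0,0,0],0],[1,[0,0,0],0],[1,[0,0,0],0]]'; python3 pos.py
```

```text
time_s: 11.82
position: [0.5117, -0.0342, 0.2855]
tool_rot: [[0.0, 0.076, 0.997], [-0.0, 0.997, -0.076], [-1.0, -0.0, 0.0]]
ft_force: [-0.7, -0.7, 4.0]
grip_width: -0.0
11.8167 [ 0.5117 -0.0342  0.2855] theta_tool -94.33193435281383 r 0.12801286948860519 s -0.03444238470136748 [-0.7 -0.7  4. ]
```

```bash
python3 -m inch '[[1,[0.05,0,0],0],[1,[0.04,0,0],0],[1,[0.04,0,0],0],[1,[0,0,0],0],[1,[0,0,0],0],[1,[0,0,0],0],[1,[0,0,0],0],[1,[0,0,0],0]]'; python3 pos.py
```

```text
time_s: 12.48
position: [0.5115, -0.0341, 0.284]
tool_rot: [[0.003, 0.075, 0.997], [-0.001, 0.997, -0.075], [-1.0, -0.001, 0.003]]
ft_force: [-8.5, 1.6, 28.9]
grip_width: -0.0
12.4833 [ 0.5115 -0.0341  0.284 ] theta_tool -94.3106485095076 r 0.1278715909564271 s -0.03467791729483975 [-8.5  1.6 28.9]
```

29 N hard stop after the 4–5 N spring, at the position the spring rate predicts, so the button is fully down. Now up and away, then check.

```bash
python3 -m inch '[[1,[-0.3,0,0],0],[1,[-1,0,0],0],[1,[-1,0,0],0],[1,[-1,0,0],0],[1,[-0.3,-0.9,0],0],[1,[0,-1,0],0],[1,[0,-1,0],0],[1,[0,-1,0],0]]'
python3 -m inch '[[1,[0,-1,0],0],[1,[0,-1,0],0],[1,[0,-0.8,0],0],[1,[0,0,0],0],[1,[0,0,0],0],[1,[0,0,0],0],[1,[0,0,0],0],[1,[0,0,0],0]]'
python3 pos.py; sed -i 's/po=ray(.*$/f=[b for b in f if b[1][0]>290];po=ray("top",f[0][1],.1145)[:2]/' fin.py; python3 fin.py
python3 - <<'E'
from h import *
for n in R:
    im=optics.get_image(n); crop(n,im,f'pics/{n}c9.png');cv2.imwrite(f'pics/{n}9.png',cv2.cvtColor(im,cv2.COLOR_RGB2BGR))
    print(n,blobs(n,im,'green'))
E
```

```text
time_s: 13.15
position: [0.5024, -0.152, 0.3891]
tool_rot: [[-0.0, 0.075, 0.997], [0.0, 0.997, -0.075], [-1.0, 0.0, -0.0]]
ft_force: [1.2, -0.3, -0.8]
grip_width: 0.0003
time_s: 13.82
position: [0.4966, -0.2336, 0.3894]
tool_rot: [[-0.0, 0.074, 0.997], [0.0, 0.997, -0.074], [-1.0, 0.0, -0.0]]
ft_force: [-0.7, 0.5, 0.1]
grip_width: 0.0002
13.8167 [ 0.4966 -0.2336  0.3894] theta_tool -94.25481946537744 r 0.3279030603947718 s -0.03486626925395749 [-0.7  0.5  0.1]
index -90.58931190171373 peak -90.0 orange -91.58448885820162 r 0.07529932851822248 dist mm 1.4890840020391933
index -90.26490490081706 peak -89.5 orange -91.36534632799409 r 0.07479177144819046 dist mm 1.885880950695478
top [(np.int32(101), array([313.1, 219.5]))]
side [(np.int32(110), array([344.3, 198.6]))]
```

View pics/topc9.png

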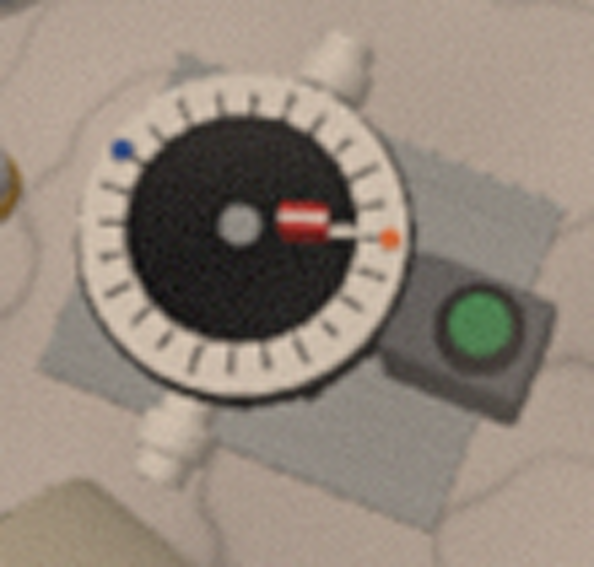

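View pics/top9.png

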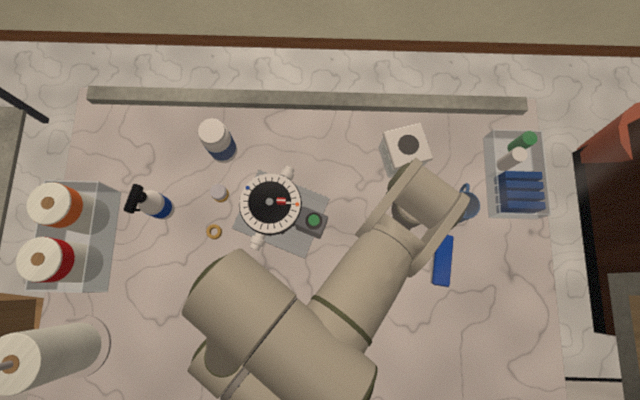

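View pics/side9.png

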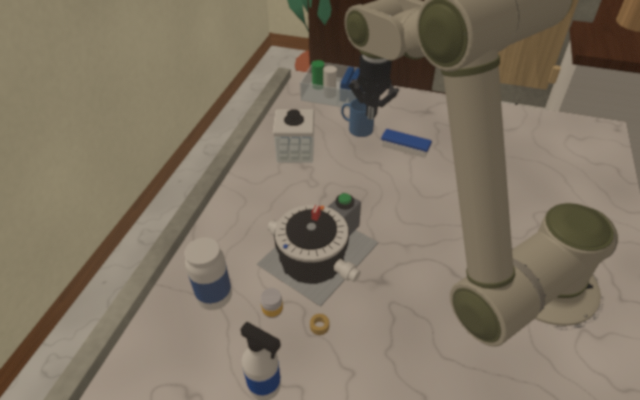

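```bash
python3 -c "
from rig import env
print(env.close_job())"
```

```text
the job is handed in; nothing more can be done
None
```

I set the dial to the orange stud, then pressed and released the green button and handed the job in at about 14 s of the 51 s allowed. No verdict was reported.

- **Dial:** I turned it about 70° clockwise by pushing only the tab's anticlockwise side with the shut fingers. I stopped once to look, then pushed the last few degrees.
- **Alignment:** in the last top view the index is about 1° short of the orange stud, or 1.5–1.9 mm against the 5.5 mm limit.
- **Button:** pressing went through the spring (4 N) to a hard stop at 29 N, so I judged it fully down from the force; I took no picture of it down. Afterwards it appeared at the same pixels as before the press.
- **Bystanders and arm:** by eye, every bystander in view stands where it was. In the top view the arm half hides the mug, but the side view shows it unmoved. The arm ended clear of everything.

Two checks disagreed:
- **Side camera:** its angle readings differed from the top camera's by 1–3°, so I relied on the top view and the scale lines.
- **Orange-stud reading:** one automatic reading picked up part of the red tab instead. I corrected the mask and repeated it.

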